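# Let the nutrunner down onto the torque checker

### The arm

A 6-joint arm with a two-finger parallel gripper is mounted at the origin on the work surface. World frame = base frame: x ahead of the robot, y to its left, z up, the work surface at z = 0. Lengths are in m, angles in degrees, forces in N, time in s.
With the tool pointing down it reaches from about 0.375 to 0.9 m from the base axis. Payload 3.1 kg.
Tool frame: the origin (TCP) lies between the finger pads; the fingertips stand 8 mm ahead of it and the grasp point (between the pads) lies 11 mm behind it; z points along the fingers, y is the direction in which the jaws open and shut (so a half turn about z gives the same grasp; the last joint's range is limited). The gripper opens to 87 mm and grips with 3 to 60 N. Pads are 19 mm wide; open, the fingers measure 117 mm over their backs; the gripper's body (75 mm by 190 mm) begins 51 mm behind the grasp point.
Start: joints at [61.335, 30.224, 82.088, -0, 67.689, -10.227], TCP at [0.198, 0.593, 0.231] pointing down, gripper open.
Joint ranges: [-176.69, 176.69], [-43.24, 126.21], [12.49, 139.97], [-82, 262], [0, 151.66], [-163.58, 163.58]. Speed limits (degrees/s): [159.86, 159.86, 180, 180, 180, 180].

### API

Orientations are given as a 3x3 rotation matrix whose columns are the frame's x, y, z axes.
In Python, from rig import readout, capture, camera_model, bot, spot_in, regions_of gives the robot as it stands.
- The arm moves only by the tool send_rows, never from a script. Its argument "moves" is a list that holds one entry, the list of rows, each a list of 7 numbers: the turn, a rotation vector about the tool's x, y, z in degrees, then the shift along the tool's x, y, z in cm, then the opening, from -1 (shut) to 1 (fully open). A call has exactly 5 rows; each row shifts and turns the commanded pose from where the row before left it, along the tool's axes as they then stand; what a row does not reach is not made up. A row lasts 1/10 s, in which the tool goes at most 50 mm and 8.59 degrees, less where a joint would pass 70% of its speed; a pose out of reach is approached as far as the arm can. A call with a gripper value outside its range is refused whole. The fingers move at their own pace and stop on an object; the grip force is fixed at half the most. Time passes only in rows, so rows that do not move let the fingers close, or fill a call up. It gives the time, the measured TCP pose, the force and the opening at its end, in the units of the state.
- readout.read_state(): the state, without advancing time (a new reading comes with each control period).
- capture(name): name is "scene" or "top" or "wrist"; returns the picture (400x640x3 uint8, blue, green, red); there is no depth.
- camera_model(name): a dict with "camera_matrix" (3x3 intrinsics, pixels), "pose" (4x4, takes a point from camera to world coordinates). Camera axes: x right, y up, looking along -z (the intrinsics and any distortion apply to the point x, -y, -z); pixel columns grow to the right and rows downward; lengths in m; the calibration is good to about 2 mm. A picture is of the moment at which its call begins: read the wrist's pose just before it. camera_model takes no time and is no camera call; for the wrist camera it gives the pose at the moment of the call.
- bot.hand_in(): hands the job in, once; it reports no verdict.
Trained networks look in the newest picture that a camera, given by its name, has taken for a name from the list of things; names that differ only in an ending like _2 or _b are one class to them, and where a whole thing is asked for, a point or a joint stands for the part that bears it (a point fixed in the world has none). Each returns a list of dicts, best first, with "p" (0 to 1); they miss things now and then, are a little off and sometimes report something else, mostly with a low value. They report only what shows in the picture. A call takes as long as a camera call.
- spot_in(camera, thing): "location" ([x, y, z] in m, in world coordinates, good to about 4 mm: the middle of the surface that is visible of it).
- regions_of(camera, thing): "mask" (400x640 bool, what is visible of it).
The state is a dict: "time_s": time; "joint_positions": joint angles; "qvel": joint speeds; "tau": joint torques, N m; "position": TCP position; "tcp_rot": TCP orientation; "force": force on the tool from outside, world axes, zero at the start; "moment": the same for the moment, N m; "opening": opening from 0.0 (shut) to 1.0 (fully open).
Only numpy, scipy, OpenCV 4.12 (cv2) and the standard library are available. Lean on these libraries where they do the work, as an engineer would, in place of code of your own. Each camera call takes 0.05 s, during which the arm holds its last target. There are 200 camera calls.

### The job

The nutrunner in the swivel clamp is propped on a packing block. Jack it up on the ratchet rest by the rest's side handle, tooth by tooth, until the block is free and the pawl alone holds the tool, without forcing the tool against the swivel's top stop; then draw the block out towards the robot and leave it standing on the bench well clear of the tool. Last, press the pawl's thumb lever gently, no harder than it needs, until the rest has sunk fully down, and let the lever go, leaving everything else on the bench where it is.

Things in the scene. Friction and masses are not known exactly. Their poses are not given: they have to be found in the camera images.
- swivel: Steel swivel clamp bolted to the bench, holding the nutrunner; origin on the bench top under the swivel axis, z up. The tool points along this frame's -y (robot's right at yaw 0), its axis over x = 0. Foot plate 130 (x) x 90 (y) mm, cheeks 135 mm high. The same frame carries the torque transducer, an aluminium drum 66 mm in diameter, 72 mm high, at y = -355 mm.
- nutrunner: Long angle-head battery nutrunner; origin on the swivel axis, 115 mm above the bench, tool along its own -y; it only tilts about x, from level up to a hard stop at 0.127 rad nose-up. Blue motor tube 44 mm in diameter (28 to 200 mm from the axis), aluminium neck 40 mm (200 to 335 mm), angle head, battery foot behind. Nose-heavy, 4 to 7.5 N at the rest, by the battery fitted.
- drive_tip (a point): End of the square drive under the angle head of the nutrunner, 355 mm from the swivel axis. With the rest fully down it is 62 to 68 mm above the bench, inside the transducer's square hole, whose mouth is at 72 mm.
- stand: Ratchet rest bolted to the bench on 0 to 4 mm of shims, under the neck, 260 to 280 mm along the tool from the swivel; origin at the centre of its base's underside (on the shims), axes parallel to the swivel's. Base 88 (x) x 80 (y) x 8 mm, grey sleeve 34 mm square, 64 mm high, open on the +x side where the pawl is.
- rail: Toothed bar that slides straight up in the rest, 0 to 36 mm; its origin's height over the stand's origin is its lift (0 = fully down). It starts down or held by a tooth; teeth are 7 mm apart, and once about 1 mm past a tooth it can be set back and the pawl holds it. Lifting takes up to 8 N bare, 18 N with the tool. With the pawl pressed out it sinks by itself at about 4 cm/s.
- handle (a point): Centre of the rubber grip of the rail's side handle: 44 (x) x 18 (y) x 22 (z) mm, 86 mm on the -x side of the rail, 74 mm above the rail's origin. Pinch it across its 18 mm from above.
- pawl: Sprung steel pawl on the +x side of the rest; origin at its pivot, 12 mm out and 26 mm up in the stand's frame; turns about y. Its lever is level when engaged; pressing the end down swings the nose out of the teeth only near the end of its short travel, before a hard stop. Pushing it out under the tool's load takes 4 to 8 N on the pad, then 2 to 3 N to keep it out; it springs back when let go.
- pawl_pad (a point): Centre of the top of the rubber thumb pad, 26 x 26 mm, at the outer end of the pawl's lever: 70 mm on the +x side of the rail, 34 mm above the stand's origin while the pawl is engaged.
- block: Wooden packing block standing under the motor tube, 138 to 162 mm from the swivel axis; 90 (x) x 45 (y) x 103 (z) mm, 0.2 to 0.3 kg; origin under its centre, x along the swivel's x within 0.05 rad. About 82 mm of it stands on the -x (robot) side of the tool's axis, so its outer end can be pinched across the 45 mm from above, 70 mm from the tool's axis.
- socket_a: Bystander: loose black impact socket, 28 mm in diameter, 55 mm high, standing; origin under its centre.
- socket_b: Bystander: loose black impact socket, 34 mm in diameter, 62 mm high, standing; origin under its centre.
- pack_a: Bystander: loose grey battery pack, 75 x 115 x 65 mm; origin under its centre.
- pack_b: Bystander: loose grey battery pack, 75 x 115 x 65 mm; origin under its centre.
- carton: Bystander: white carton, 80 x 85 x 110 mm; origin under its centre.
- driver: Bystander: blue-handled screwdriver lying on the bench, 200 mm long; origin near its middle.
- saddle (a point): Centre of the top of the flat saddle on the rail, 26 mm long along the tool, 95 mm above the rail's origin. Raised, it meets the tool's neck at a lift of about 13 to 22 mm and takes its weight (4 to 7.5 N more to lift); the first tooth that holds the tool at least 1 mm above where it lay is enough, and little more than one tooth further the tool meets its top stop.

How it is judged (in metres and radians):
On the way, in this order (a step that is already met when the one before it is completed fails the run):
1. the tool is jacked up off the block and rests on the ratchet rest, held by the pawl with the hand off the rest (contact force between block and nutrunner below 0.2 N and contact force between the fingers and stand below 0.2 N and contact force between rail and nutrunner above 2 N and z of rail in the frame of stand above 0.012 m and linear speed of nutrunner below 0.01 m/s), for 0.3 s.
2. the block has been drawn out to the robot's side, clear of the tool, which stays up on the pawl (x of block in the frame of swivel below -0.08 m and z of rail in the frame of stand above 0.012 m), for 0.2 s.
At the end, for the whole second after the job is handed in: The rail is fully down (within 3 mm), the nutrunner lies on its saddle with the drive in the transducer's hole (tip below 71 mm), the pawl has sprung back (within 0.06 rad), and the block stands upright at rest on the robot's side, its centre at least 80 mm from the tool's axis (z of rail in the frame of stand below 0.003 m and z of drive_tip in the frame of swivel below 0.071 m and contact force between rail and nutrunner above 1 N and angle between the z axis of pawl and the z axis of stand, either way round below 0.06 rad and x of block in the frame of swivel below -0.08 m and angle between block's own z axis and vertical below 0.1 rad and height (world z) of block below 0.006 m and linear speed of block below 0.02 m/s and linear speed of rail below 0.01 m/s); the robot touches nothing.
It fails at once if the tool is jacked hard against the swivel's top stop (more than 18 N between the saddle and the tool) (contact force between rail and nutrunner above 18 N).
It fails at once if the pawl's lever is pressed with more than 12 N (contact force between the fingers and pawl above 12 N).
It fails at once if the block is dragged while the tool still bears on it (moved over 12 mm with more than 1.5 N on it) (distance of block from where it was at the start of the episode above 0.012 m and contact force between block and nutrunner above 1.5 N).
It fails at once if the block is tipped over or tilted more than 0.4 rad (angle between block's own z axis and vertical above 0.4 rad).
It fails at once if a bystander is moved more than 20 mm (distance of any of socket_a, socket_b, pack_a, pack_b, carton, driver from where it was at the start of the episode above 0.02 m).
It also fails if it takes over 72 s, if anything falls off the work surface, if the arm or the gripper's body presses on something with over 40 N, if the wrist force passes 120 N, or if a joint passes its speed limit or range.

## Working session

There is one attempt and no reset: what is moved stays moved. The work goes in short steps, Python scripts to look and compute and a tool call to move; the robot and the scene stay as the last step left them, time stands still between calls to the robot, and variables do not carry over. Pictures are saved under pics/ and viewed, about 8 in all and at most 12, crops included, and the job is handed in when it is done.

Besides the shell and the picture viewer there is one more tool, called by a JSON object that holds its "fn" and its "kwargs", one argument or row to a line. send_rows: Moves the arm, as the interface text tells. Its arguments: {"type":"object","properties":{"moves":{"type":"array","items":{"type":"array","items":{"type":"array","items":{"type":"number"}}}}},"required":["moves"]}

```bash
ls; mkdir -p pics
python3 - <<'E'
from rig import readout, capture, camera_model, bot, spot_in, regions_of
import cv2,numpy as np
s=readout.read_state();print({k:np.round(v,3).tolist() for k,v in s.items()})
for c in ["scene","top"]:
    im=capture(c);cv2.imwrite(f"pics/{c}0.png",im)
    m=camera_model(c);print(c,np.round(m["camera_matrix"],1).tolist(),np.round(m["pose"],3).tolist(),[k for k in m])
    for t in ["swivel","nutrunner","stand","rail","handle","pawl","pawl_pad","block","saddle","socket_a","pack_a","carton","driver","drive_tip"]:
        print(t,[(np.round(d["location"],3).tolist(),round(d["p"],2)) for d in spot_in(c,t)[:3]])
print(readout.read_state()["time_s"])
E
```

```text
pics
{'time_s': 0.0, 'joint_positions': [61.336, 30.278, 82.157, 0.0, 67.687, -10.227], 'qvel': [0.123, -0.047, -0.035, 0.089, 0.018, -0.033], 'tau': [0.0, -44.005, -17.659, 0.063, 0.058, -0.0], 'position': [0.197, 0.592, 0.23], 'tcp_rot': [[-0.949, 0.316, -0.001], [0.316, 0.949, -0.002], [0.0, -0.002, -1.0]], 'force': [-0.362, 0.139, 0.558], 'moment': [-0.015, -0.033, 0.014], 'opening': 0.998}
scene [[505.3, 0.0, 317.0], [0.0, 505.3, 200.4], [0.0, 0.0, 1.0]] [[-0.124, -0.632, 0.765, 1.601], [0.992, -0.065, 0.107, 0.137], [-0.018, 0.773, 0.635, 0.946], [0.0, 0.0, 0.0, 1.0]] ['camera_matrix', 'pose']
swivel [([0.578, 0.152, 0.124], 0.84), ([0.576, -0.095, 0.034], 0.72), ([0.554, -0.084, 0.034], 0.25)]
nutrunner [([0.576, 0.15, 0.138], 0.9)]
stand [([0.553, -0.082, 0.035], 0.79)]
rail [([0.546, -0.087, 0.094], 0.7)]
handle []
pawl [([0.581, -0.094, 0.04], 0.68)]
pawl_pad [([0.576, -0.092, 0.036], 0.49), ([0.554, -0.083, 0.036], 0.19)]
block [([0.567, 0.042, 0.053], 0.68)]
saddle [([0.546, -0.417, 0.081], 0.65), ([0.544, -0.086, 0.099], 0.48)]
socket_a [([0.551, -0.088, 0.095], 0.68), (
[... 557 characters left out ...]
er [([0.565, 0.129, 0.146], 0.66)]
stand [([0.517, -0.085, 0.032], 0.74)]
rail [([0.476, -0.081, 0.092], 0.5)]
handle [([0.479, -0.085, 0.084], 0.61)]
pawl [([0.599, -0.1, 0.032], 0.61)]
pawl_pad [([0.595, -0.096, 0.037], 0.67), ([0.503, 0.041, 0.103], 0.53)]
block [([0.684, -0.019, 0.055], 0.72), ([0.503, 0.043, 0.102], 0.64)]
saddle [([0.475, -0.083, 0.086], 0.75), ([0.564, 0.133, 0.147], 0.22)]
socket_a [([0.401, -0.175, 0.061], 0.64), ([0.684, -0.019, 0.055], 0.52)]
pack_a [([0.658, -0.406, 0.068], 0.88), ([0.734, 0.088, 0.068], 0.78)]
carton [([0.511, -0.41, 0.111], 0.76)]
driver [([0.44, 0.363, 0.027], 0.67)]
drive_tip [([0.565, 0.133, 0.148], 0.96), ([0.515, -0.083, 0.034], 0.21)]
1.5
```

View pics/top0.png

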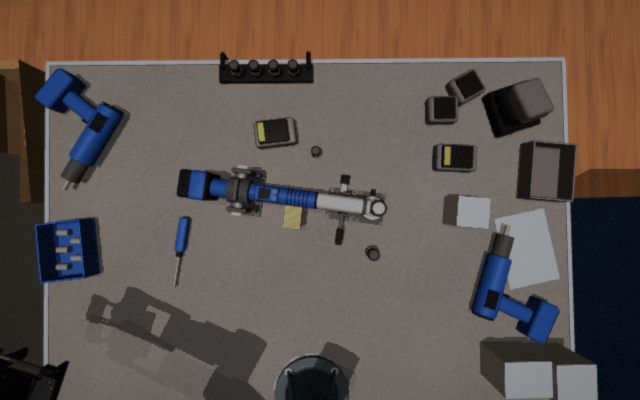

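View pics/scene0.png

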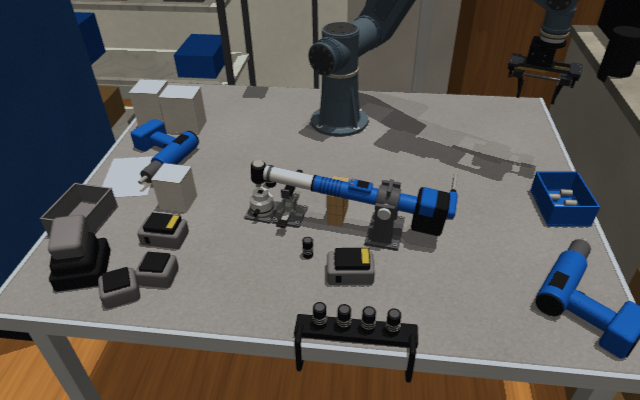

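```bash
cat > h.py <<'E'
from rig import readout, capture, camera_model, bot, spot_in, regions_of
import cv2,numpy as np
def ray(c,px,z,m=None):
    m=m or camera_model(c);K=m["camera_matrix"];P=m["pose"]
    px=np.atleast_2d(px).astype(float)
    d=np.c_[(px[:,0]-K[0,2])/K[0,0],-(px[:,1]-K[1,2])/K[1,1],-np.ones(len(px))]@P[:3,:3].T
    return P[:3,3]+d*((z-P[2,3])/d[:,2])[:,None]
def proj(m,X):
    K=m["camera_matrix"];P=m["pose"];c=(np.atleast_2d(X)-P[:3,3])@P[:3,:3]
    return np.c_[K[0,2]+K[0,0]*c[:,0]/-c[:,2],K[1,2]-K[1,1]*c[:,1]/-c[:,2]]
def st():
    s=readout.read_state();print("t",round(s["time_s"],2),"p",np.round(s["position"],4).tolist(),"F",np.round(s["force"],1).tolist(),"M",np.round(s["moment"],2).tolist(),"op",round(s["opening"],3));return s
def delta(s,p,yaw=None):
    "tool-frame shift in cm to reach p; yaw = wanted world angle of the tool's y axis (deg)"
    R=np.array(s["tcp_rot"]);print("shift cm",np.round(R.T@(np.array(p)-s["position"])*100,2).tolist())
    if yaw is not None:
        a=np.degrees(np.arctan2(R[1,1],R[0,1]));print("y-axis now",round(a,2),"turn about tool z",round(-((yaw-a+90)%180-90),2))
E
python3 - <<'E'
from h import *
s=st()
capture("top");m=camera_model("top")
for t,z in [("handle",.087),("pawl_pad",.036),("block",.103),("rail",.087),("pawl",.036)]:
    for d in regions_of("top",t)[:3]:
        k=np.argwhere(d["mask"])[:,::-1];r=cv2.minAreaRect(k.astype(np.float32))
        print(t,round(d["p"],2),len(k),k.mean(0).round(1),[np.round(v,1) for v in r],ray("top",k.mean(0),z,m).round(3),ray("top",cv2.boxPoints(r),z,m)[:,:2].round(3).tolist())
w=camera_model("wrist");print(w["camera_matrix"].round(1).tolist());R=np.array(s["tcp_rot"])
print("cam in tool",(R.T@(w["pose"][:3,3]-s["position"])).round(3),(R.T@w["pose"][:3,:3]).round(2).tolist())
delta(s,[.475,-.085,.24],90)
E
```

```text
t 1.5 p [0.1976, 0.5929, 0.2306] F [-0.5, -0.8, -0.9] M [0.01, -0.01, 0.04] op 0.997
handle 0.62 248 [340.7 222.4] [array([342. , 217.8]), array([ 9.6, 53.5]), np.float64(6.5)] [[ 0.487 -0.084  0.087]] [[0.43, -0.066], [0.571, -0.084], [0.568, -0.109], [0.427, -0.091]]
pawl_pad 0.57 128 [344.2 182.2] [array([344.5, 183. ]), array([16.,  9.]), np.float64(90.0)] [[ 0.596 -0.099  0.036]] [[0.617, -0.088], [0.616, -0.113], [0.572, -0.112], [0.572, -0.087]]
pawl_pad 0.32 542 [180.7 241.8] [array([179.1, 251.1]), array([12.6, 70.5]), np.float64(10.3)] [[0.436 0.358 0.036]] [[0.318, 0.398], [0.509, 0.362], [0.503, 0.328], [0.311, 0.363]]
block 0.7 414 [292.8 217.3] [array([292.8, 217.5]), array([18.3, 23.3]), np.float64(5.7)] [[0.502 0.042 0.103]] [[0.474, 0.069], [0.535, 0.063], [0.529, 0.015], [0.469, 0.022]]
rail 0.52 264 [340.8 222.8] [array([342.1, 218. ]), array([ 9.2, 52.9]), np.float64(8.1)] [[ 0.485 -0.084  0.087]] [[0.431, -0.065], [0.57, -0.087], [0.566, -0.111], [0.427, -0.089]]
pawl 0.68 120 [344.4 182.7] [array([344.5, 183. ]), array([16.,  9.]), np.float64(90.0)] [[ 0.595 -0.1    0.036]] [[0.617, -0.088], [0.616, -0.113], [0.572, -0.112], [0.572, -0.087]]
[[282.0, 0.0, 323.5], [0.0, 282.0, 199.8], [0.0, 0.0, 1.0]]
cam in tool [ 0.068  0.001 -0.155] [[-0.0, 0.97, 0.25], [1.0, 0.0, 0.0], [0.0, 0.25, -0.97]]
shift cm [-47.75, -55.54, -0.94]
y-axis now 71.56 turn about tool z -18.44
```

{"fn": "send_rows", "kwargs": {
  "moves": [
    [[0,0,-5.7,0,0,0,1],[0,0,-5.7,0,0,0,1],[0,0,0,-2.2,-4.25,0,1],[0,0,0,-2.2,-4.25,0,1],[0,0,0,-2.2,-4.25,0,1]]
  ]
}}

```text
time_s: 2.3
position: [0.2477, 0.457, 0.2305]
tcp_rot: [[-0.993, 0.121, 0.0], [0.121, 0.993, 0.0], [-0.0, 0.0, -1.0]]
force: [0.7, 0.4, 0.9]
opening: 1.0
```

{"fn": "send_rows", "kwargs": {
  "moves": [
    [[0,0,0,-2.2,-4.25,0,1],[0,0,0,-2.2,-4.25,0,1],[0,0,0,-2.2,-4.25,0,1],[0,0,0,-2.2,-4.25,0,1],[0,0,0,-2.2,-4.25,0,1]]
  ]
}}

```text
time_s: 2.8
position: [0.3312, 0.2323, 0.2309]
tcp_rot: [[-0.993, 0.122, 0.001], [0.122, 0.993, 0.0], [-0.001, 0.001, -1.0]]
force: [0.7, -0.2, -0.8]
opening: 0.999
```

{"fn": "send_rows", "kwargs": {
  "moves": [
    [[0,0,0,-2.2,-4.25,0,1],[0,0,0,-2.2,-4.25,0,1],[0,0,0,-2.2,-4.25,0,1],[0,0,0,-2.2,-4.25,0,1],[0,0,0,-2.2,-4.25,0,0]]
  ]
}}

```text
time_s: 3.3
position: [0.4144, 0.0075, 0.2309]
tcp_rot: [[-0.992, 0.123, 0.001], [0.123, 0.992, -0.0], [-0.001, 0.0, -1.0]]
force: [0.8, -0.7, 1.2]
opening: 0.966
```

{"fn": "send_rows", "kwargs": {
  "moves": [
    [[0,0,0,-2.2,-4.25,0,0],[0,0,0,-2.2,-4.25,0,0],[0,0,0,0,0,0,0],[0,0,0,0,0,0,0],[0,0,0,0,0,0,0]]
  ]
}}

```text
time_s: 3.8
position: [0.4461, -0.0793, 0.2303]
tcp_rot: [[-0.993, 0.122, -0.001], [0.122, 0.993, 0.001], [0.001, 0.001, -1.0]]
force: [0.3, 0.7, 0.2]
opening: 0.549
```

Run:
```python
from h import *
s=st();m=camera_model("wrist")
im=capture("wrist");cv2.imwrite("pics/w1.png",im)
np.savez("w1.npz",K=m["camera_matrix"],P=m["pose"])
for t,z in [("handle",.087),("pawl_pad",.036),("block",.103)]:
    for d in regions_of("wrist",t)[:2]:
        k=np.argwhere(d["mask"])[:,::-1];r=cv2.minAreaRect(k.astype(np.float32))
        print(t,round(d["p"],2),len(k),k.mean(0).round(1),[np.round(v,1) for v in r],ray("wrist",r[0],z,m).round(3),ray("wrist",cv2.boxPoints(r),z,m)[:,:2].round(3).tolist())
    print([(np.round(d["location"],3).tolist(),round(d["p"],2)) for d in spot_in("wrist",t)[:2]])
```

```text
t 3.8 p [0.4461, -0.0793, 0.2303] F [0.3, 0.7, 0.2] M [0.06, -0.02, 0.01] op 0.549
handle 0.77 918 [323.7 204.3] [array([324., 209.]), array([72., 16.]), np.float64(90.0)] [[ 0.465 -0.081  0.087]] [[0.424, -0.084], [0.426, -0.067], [0.508, -0.077], [0.506, -0.095]]
[([0.454, -0.083, 0.084], 0.61)]
[([0.484, -0.386, 0.021], 0.67)]
block 0.93 2470 [426.8 210. ] [array([432.5, 216. ]), array([58., 71.]), np.float64(90.0)] [[0.482 0.032 0.103]] [[0.446, -0.003], [0.455, 0.069], [0.519, 0.069], [0.51, -0.007]]
[([0.478, 0.029, 0.071], 0.93)]
```

View pics/w1.png

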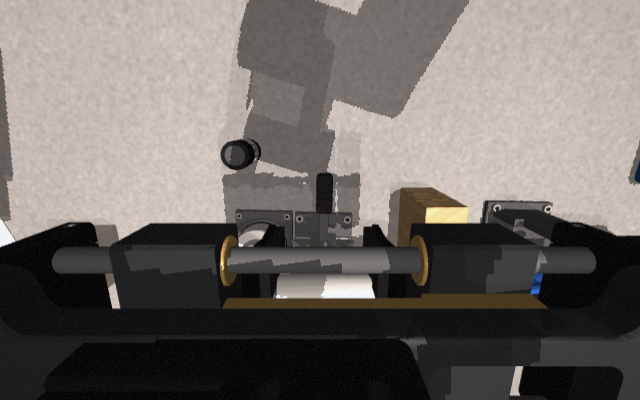

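Run:
```python
from h import *
n=np.load("w1.npz");m={"camera_matrix":n["K"],"pose":n["P"]}
im=cv2.imread("pics/w1.png")
print(ray("w",[[324,173],[316,195],[333,195]],.067,m).round(4).tolist(),ray("w",[[324,178],[316,195],[333,195],[324,212]],.088,m).round(4).tolist())
print(ray("w",[[237,212],[352,211],[237,240],[356,238]],.010,m).round(4).tolist()) # stand base edge
print("block top near edge", ray("w",[[424,207],[466,206]],.103,m).round(4).tolist())
a=cv2.resize(im[150:260,200:560],None,fx=2.2,fy=2.2,interpolation=cv2.INTER_CUBIC)
t=cv2.imread("pics/top0.png")[160:260,220:400]
t=cv2.resize(t,(792,440),interpolation=cv2.INTER_CUBIC)[:,:,:]
c=np.zeros((242+340,792,3),np.uint8);c[:242]=a[:242];c[242:]=t[60:400];cv2.imwrite("pics/c1.png",c)
```

```text
[[0.4284, -0.0762, 0.067], [0.4528, -0.0885, 0.067], [0.4552, -0.069, 0.067]] [[0.4305, -0.0765, 0.088], [0.4479, -0.0874, 0.088], [0.4502, -0.0691, 0.088], [0.4681, -0.0811, 0.088]]
[[0.4767, -0.2039, 0.01], [0.4949, -0.0451, 0.01], [0.5177, -0.2121, 0.01], [0.5355, -0.0434, 0.01]]
block top near edge [[0.4709, 0.0234, 0.103], [0.4752, 0.0667, 0.103]]
```

View pics/c1.png

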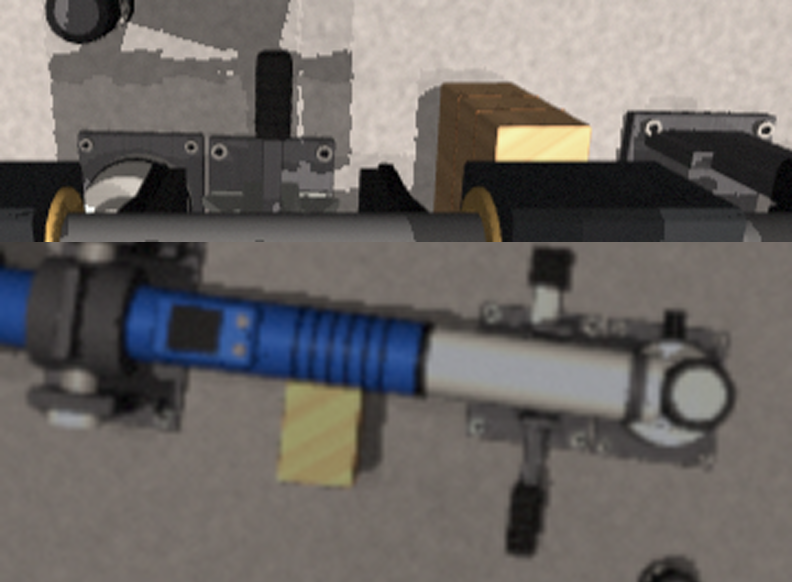

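Run:
```python
from h import *
m=camera_model("top")
f=lambda X,Y:[220+X/4.4,160+(Y-182)/4.4]
h=ray("t",f(524,518),.087,m)[0];e=ray("t",f(521,553),.087,m)[0];p=ray("t",f(550,268),.036,m)[0]
print("handle",h.round(4),"end",e.round(4),"pad",p.round(4),"yaw",np.degrees(np.arctan2(*(p-h)[[1,0]])),"dist",np.linalg.norm((p-h)[:2]))
print("block top", ray("t",[f(282,480),f(355,485),f(287,385),f(362,390)],.103,m).round(4).tolist())
delta(readout.read_state(),[.4515,-.0788,.074])
```

```text
handle [ 0.4495 -0.0792  0.087 ] end [ 0.4285 -0.0771  0.087 ] pad [ 0.6038 -0.1015  0.036 ] yaw -8.1979819902498 dist 0.15591604358989575
block top [[0.4753, 0.0652, 0.103], [0.4718, 0.0219, 0.103], [0.5316, 0.0617, 0.103], [0.5281, 0.0172, 0.103]]
shift cm [-0.44, 0.12, 15.67]
```

{"fn": "send_rows", "kwargs": {
  "moves": [
    [[0,0,1,-0.4,0.1,3,0],[0,0,0,0,0,4,0],[0,0,0,0,0,4,0],[0,0,0,0,0,3,0],[0,0,0,0,0,1.6,0]]
  ]
}}

```text
time_s: 4.65
position: [0.45, -0.079, 0.0724]
tcp_rot: [[-0.99, 0.139, -0.003], [0.139, 0.99, 0.001], [0.004, 0.001, -1.0]]
force: [-0.1, 0.1, 0.2]
opening: 0.504
```

{"fn": "send_rows", "kwargs": {
  "moves": [
    [[0,0,0,0,0,0,-1],[0,0,0,0,0,0,-1],[0,0,0,0,0,0,-1],[0,0,0,0,0,0,-1],[0,0,0,0,0,0,-1]]
  ]
}}

```text
time_s: 5.15
position: [0.452, -0.0795, 0.0756]
tcp_rot: [[-0.99, 0.141, 0.003], [0.141, 0.99, -0.0], [-0.003, 0.0, -1.0]]
force: [1.6, 3.3, 3.6]
opening: 0.205
```

{"fn": "send_rows", "kwargs": {
  "moves": [
    [[0,0,0,0,0,-0.2,-1],[0,0,0,0,0,-0.2,-1],[0,0,0,0,0,-0.2,-1],[0,0,0,0,0,-0.2,-1],[0,0,0,0,0,-0.1,-1]]
  ]
}}

```text
time_s: 5.65
position: [0.452, -0.0795, 0.0832]
tcp_rot: [[-0.99, 0.141, 0.001], [0.141, 0.99, 0.0], [-0.001, 0.0, -1.0]]
force: [4.0, 4.1, -6.8]
opening: 0.2
```

{"fn": "send_rows", "kwargs": {
  "moves": [
    [[0,0,0,0,0,-0.05,-1],[0,0,0,0,0,-0.05,-1],[0,0,0,0,0,-0.05,-1],[0,0,0,0,0,-0.05,-1],[0,0,0,0,0,-0.05,-1]]
  ]
}}

```text
time_s: 6.15
position: [0.452, -0.0796, 0.0855]
tcp_rot: [[-0.99, 0.141, 0.002], [0.141, 0.99, 0.0], [-0.001, 0.0, -1.0]]
force: [4.4, 3.3, -11.7]
opening: 0.209
```

{"fn": "send_rows", "kwargs": {
  "moves": [
    [[0,0,0,0,0,-0.05,-1],[0,0,0,0,0,-0.05,-1],[0,0,0,0,0,-0.05,-1],[0,0,0,0,0,0,-1],[0,0,0,0,0,0,-1]]
  ]
}}

```text
time_s: 6.65
position: [0.452, -0.0795, 0.087]
tcp_rot: [[-0.99, 0.141, 0.002], [0.141, 0.99, 0.0], [-0.001, 0.0, -1.0]]
force: [4.4, 4.3, -11.0]
opening: 0.203
```

Run:
```python
from h import *
st()
a=cv2.imread("pics/scene0.png");b=capture("scene");cv2.imwrite("pics/scene1.png",b)
g=lambda i,x0,x1,y0,y1:cv2.cvtColor(i,cv2.COLOR_BGR2GRAY)[y0:y1,x0:x1].astype(np.float32)
for n,r in {"head":(250,275,155,185),"neck":(270,310,160,195),"drum":(245,275,190,220),"tube":(320,365,175,205),"bat":(415,455,185,230)}.items():
    print(n,cv2.phaseCorrelate(g(a,*r),g(b,*r),cv2.createHanningWindow((r[1]-r[0],r[3]-r[2]),cv2.CV_32F)))
st()
```

```text
t 6.65 p [0.452, -0.0795, 0.087] F [4.4, 4.3, -11.0] M [0.56, -0.75, -0.03] op 0.203
head ((0.49739299776363666, -0.027346867187015178), 0.9687496118545532)
neck ((-0.17609517304459033, -0.5819520342673314), 0.49255269037352667)
drum ((-0.041378902836729736, -0.0033459207710588856), 1.005666713251008)
tube ((0.33318198562208323, -0.07305784905069501), 0.8641955520488598)
bat ((0.027697133242771343, 0.5336284791603063), 1.053511323928833)
t 6.7 p [0.452, -0.0795, 0.0871] F [4.6, 3.4, -10.3] M [0.53, -0.76, -0.02] op 0.203
```

```bash
cat >> h.py <<'E'
def flow(a,b):
    "LK flow of scene corners on tool/drum from image a to b"
    a,b=[cv2.cvtColor(i,cv2.COLOR_BGR2GRAY) for i in (a,b)]
    mk=np.zeros_like(a);mk[150:235,240:465]=255
    p=cv2.goodFeaturesToTrack(a,60,.03,4,mask=mk)
    q,s1,_=cv2.calcOpticalFlowPyrLK(a,b,p,None,winSize=(9,9),maxLevel=1)
    r,s2,_=cv2.calcOpticalFlowPyrLK(b,a,q,None,winSize=(9,9),maxLevel=1)
    ok=(np.abs(r-p).max(axis=(1,2))<.3)
    o=np.c_[p[ok,0],(q-p)[ok,0]];return o[np.argsort(o[:,0])]
E
python3 - <<'E'
from h import *
print(flow(cv2.imread("pics/scene0.png"),cv2.imread("pics/scene1.png")).round(1).tolist())
E
```

```text
[[244.0, 218.0, 0.20000000298023224, 0.0], [252.0, 164.0, 0.0, 0.10000000149011612], [252.0, 222.0, 0.10000000149011612, -0.10000000149011612], [256.0, 184.0, 0.10000000149011612, 0.0], [258.0, 215.0, -0.10000000149011612, -0.0], [258.0, 191.0, 0.0, 0.0], [261.0, 187.0, 0.10000000149011612, 0.20000000298023224], [261.0, 204.0, 0.10000000149011612, 0.0], [262.0, 191.0, -0.0, 0.0], [264.0, 183.0, 0.30000001192092896, 0.4000000059604645], [264.0, 175.0, -0.0, 0.20000000298023224], [267.0, 165.0, -0.0, 0.0], [276.0, 234.0, 0.5, -0.30000001192092896], [281.0, 190.0, -11.399999618530273, 11.699999809265137], [282.0, 218.0, -0.30000001192092896, 1.100000023841858], [284.0, 228.0, -0.20000000298023224, 0.699999988079071], [286.0, 219.0, -0.10000000149011612, 1.100000023841858], [287.0, 215.0, 0.10000000149011612, 0.699999988079071], [288.0, 223.0, 0.30000001192092896, 0.4000000059604645], [305.0, 216.0, -0.10000000149011612, 0.10000000149011612], [314.0, 175.0, 0.10000000149011612, -0.20000000298023224], [344.0, 222.0, -0.20000000298023224, 0.10000000149011612], [349.0, 200.0, -0.10000000149
[... 414 characters left out ...]
2], [389.0, 213.0, 0.10000000149011612, 0.10000000149011612], [398.0, 187.0, -0.10000000149011612, -0.0], [398.0, 211.0, -0.10000000149011612, -0.10000000149011612], [398.0, 215.0, -0.10000000149011612, -0.0], [403.0, 231.0, -0.10000000149011612, 0.20000000298023224], [411.0, 229.0, 0.10000000149011612, 0.0], [412.0, 214.0, 0.10000000149011612, -0.10000000149011612], [416.0, 195.0, 0.0, 0.10000000149011612], [422.0, 188.0, -0.0, 0.10000000149011612], [438.0, 192.0, 0.10000000149011612, 0.10000000149011612], [446.0, 220.0, -0.0, -0.10000000149011612], [449.0, 191.0, 0.0, 0.10000000149011612], [452.0, 188.0, 0.0, 0.10000000149011612], [452.0, 218.0, -0.10000000149011612, -0.10000000149011612]]
```

{"fn": "send_rows", "kwargs": {
  "moves": [
    [[0,0,0,0,0,-0.05,-1],[0,0,0,0,0,-0.05,-1],[0,0,0,0,0,-0.05,-1],[0,0,0,0,0,-0.05,-1],[0,0,0,0,0,-0.05,-1]]
  ]
}}

```text
time_s: 7.2
position: [0.4519, -0.0795, 0.0897]
tcp_rot: [[-0.99, 0.141, 0.001], [0.141, 0.99, 0.0], [-0.001, 0.0, -1.0]]
force: [3.2, 4.0, -7.8]
opening: 0.205
```

```bash
cat >> h.py <<'E'
def tool(name):
    b=capture("scene");cv2.imwrite(f"pics/{name}.png",b)
    f=flow(cv2.imread("pics/scene0.png"),b);st()
    print("head",f[(f[:,0]<270)&(f[:,1]<188)].round(1).tolist(),"pawl",f[(f[:,0]>278)&(f[:,0]<290)&(f[:,1]>205)].round(1).tolist(),"bat",np.median(f[f[:,0]>415],0).round(2).tolist())
E
python3 -c "
from h import *
tool('scene2')"
```

```text
t 7.25 p [0.4519, -0.0795, 0.0899] F [2.9, 2.8, -5.5] M [0.57, -0.67, -0.03] op 0.202
head [[252.0, 164.0, 0.0, 0.10000000149011612], [256.0, 184.0, 0.10000000149011612, -0.0], [261.0, 187.0, 0.10000000149011612, 0.20000000298023224], [264.0, 183.0, 0.30000001192092896, 0.4000000059604645], [264.0, 175.0, -0.0, 0.20000000298023224], [267.0, 165.0, -0.0, 0.0]] pawl [[282.0, 218.0, -0.20000000298023224, 1.5], [284.0, 228.0, -0.20000000298023224, 0.699999988079071], [286.0, 219.0, -0.10000000149011612, 1.5], [287.0, 215.0, 0.20000000298023224, 0.699999988079071]] bat [446.0, 192.0, 0.009999999776482582, 0.07000000029802322]
```

{"fn": "send_rows", "kwargs": {
  "moves": [
    [[0,0,0,0,0,-0.05,-1],[0,0,0,0,0,-0.05,-1],[0,0,0,0,0,-0.05,-1],[0,0,0,0,0,0,-1],[0,0,0,0,0,0,-1]]
  ]
}}

```text
time_s: 7.75
position: [0.452, -0.0795, 0.0912]
tcp_rot: [[-0.99, 0.141, 0.002], [0.141, 0.99, 0.0], [-0.002, 0.0, -1.0]]
force: [4.6, 3.4, -9.3]
opening: 0.202
```

```bash
python3 -c "
from h import *
tool('scene3')"
```

```text
t 7.8 p [0.4519, -0.0795, 0.0912] F [4.1, 3.6, -8.3] M [0.52, -0.76, -0.0] op 0.202
head [[252.0, 164.0, 0.0, 0.10000000149011612], [256.0, 184.0, 0.10000000149011612, -0.0], [261.0, 187.0, 0.10000000149011612, 0.20000000298023224], [264.0, 183.0, 0.20000000298023224, 0.4000000059604645], [264.0, 175.0, -0.0, 0.20000000298023224], [267.0, 165.0, -0.0, 0.0]] pawl [[282.0, 218.0, 0.10000000149011612, 0.30000001192092896], [284.0, 228.0, -0.20000000298023224, 0.10000000149011612], [286.0, 219.0, 0.0, 0.30000001192092896], [287.0, 215.0, 0.0, 0.20000000298023224], [288.0, 223.0, 0.0, 0.10000000149011612]] bat [446.0, 192.0, 0.009999999776482582, 0.07999999821186066]
```

{"fn": "send_rows", "kwargs": {
  "moves": [
    [[0,0,0,0,0,-0.05,-1],[0,0,0,0,0,-0.05,-1],[0,0,0,0,0,-0.05,-1],[0,0,0,0,0,-0.05,-1],[0,0,0,0,0,-0.05,-1]]
  ]
}}

```text
time_s: 8.3
position: [0.452, -0.0795, 0.0935]
tcp_rot: [[-0.99, 0.141, 0.002], [0.141, 0.99, 0.0], [-0.001, 0.001, -1.0]]
force: [4.5, 3.5, -10.9]
opening: 0.206
```

```bash
python3 -c "
from h import *
tool('scene4')"
```

```text
t 8.35 p [0.4519, -0.0795, 0.0936] F [4.2, 3.0, -10.2] M [0.54, -0.76, -0.06] op 0.205
head [[252.0, 164.0, 0.0, 0.10000000149011612], [256.0, 184.0, 0.10000000149011612, -0.0], [261.0, 187.0, 0.10000000149011612, 0.20000000298023224], [264.0, 175.0, -0.0, 0.20000000298023224], [264.0, 183.0, 0.20000000298023224, 0.4000000059604645], [267.0, 165.0, -0.0, 0.0]] pawl [[282.0, 218.0, -0.20000000298023224, 1.0], [284.0, 228.0, -0.30000001192092896, 0.6000000238418579], [286.0, 219.0, -0.10000000149011612, 0.8999999761581421], [287.0, 215.0, 0.10000000149011612, 0.5], [288.0, 223.0, 0.20000000298023224, 0.30000001192092896]] bat [446.0, 192.0, 0.009999999776482582, 0.07000000029802322]
```

Lift about 18 mm, tool not met yet. Onwards to just past 21 mm.

{"fn": "send_rows", "kwargs": {
  "moves": [
    [[0,0,0,0,0,-0.05,-1],[0,0,0,0,0,-0.05,-1],[0,0,0,0,0,-0.05,-1],[0,0,0,0,0,-0.05,-1],[0,0,0,0,0,-0.05,-1]]
  ]
}}

```text
time_s: 8.85
position: [0.452, -0.0795, 0.0957]
tcp_rot: [[-0.99, 0.141, 0.001], [0.141, 0.99, 0.0], [-0.001, 0.001, -1.0]]
force: [5.6, 3.5, -15.8]
opening: 0.205
```

```bash
python3 -c "
from h import *
tool('scene5')"
```

```text
t 8.9 p [0.452, -0.0795, 0.0957] F [5.4, 2.7, -13.9] M [0.47, -0.92, -0.0] op 0.205
head [[252.0, 164.0, -0.0, -0.20000000298023224], [256.0, 184.0, 0.10000000149011612, -0.30000001192092896], [261.0, 187.0, 0.0, 0.20000000298023224], [264.0, 175.0, 0.0, -0.0], [264.0, 183.0, 0.10000000149011612, 0.30000001192092896], [267.0, 165.0, -0.10000000149011612, -0.10000000149011612]] pawl [[282.0, 218.0, -0.10000000149011612, 1.5], [284.0, 228.0, -0.20000000298023224, 0.699999988079071], [286.0, 219.0, -0.10000000149011612, 1.5], [287.0, 215.0, 0.20000000298023224, 0.699999988079071]] bat [446.0, 192.0, 0.009999999776482582, 0.12999999523162842]
```

{"fn": "send_rows", "kwargs": {
  "moves": [
    [[0,0,0,0,0,-0.05,-1],[0,0,0,0,0,-0.05,-1],[0,0,0,0,0,-0.05,-1],[0,0,0,0,0,0,-1],[0,0,0,0,0,0,-1]]
  ]
}}

```text
time_s: 9.4
position: [0.452, -0.0795, 0.0975]
tcp_rot: [[-0.99, 0.141, 0.002], [0.141, 0.99, 0.0], [-0.002, 0.001, -1.0]]
force: [5.4, 4.5, -11.2]
opening: 0.203
```

```bash
python3 -c "
from h import *
tool('scene6')"
```

```text
t 9.45 p [0.4519, -0.0795, 0.0975] F [4.5, 3.4, -10.2] M [0.51, -0.74, -0.02] op 0.203
head [[252.0, 164.0, 0.10000000149011612, -1.0], [256.0, 184.0, 0.20000000298023224, -0.8999999761581421], [261.0, 187.0, -0.20000000298023224, -0.10000000149011612], [264.0, 183.0, -0.30000001192092896, -0.20000000298023224], [264.0, 175.0, 0.0, -0.699999988079071], [267.0, 165.0, -0.0, -0.699999988079071]] pawl [[282.0, 218.0, -0.0, 0.10000000149011612], [284.0, 228.0, -0.10000000149011612, -0.0], [286.0, 219.0, 0.0, 0.10000000149011612], [287.0, 215.0, 0.0, -0.0], [288.0, 223.0, -0.0, -0.0]] bat [446.0, 192.0, 0.009999999776482582, 0.30000001192092896]
```

{"fn": "send_rows", "kwargs": {
  "moves": [
    [[0,0,0,0,0,0.05,-1],[0,0,0,0,0,0.05,-1],[0,0,0,0,0,0.05,-1],[0,0,0,0,0,0.05,-1],[0,0,0,0,0,0,-1]]
  ]
}}

```text
time_s: 9.95
position: [0.452, -0.0795, 0.0966]
tcp_rot: [[-0.99, 0.14, 0.002], [0.14, 0.99, -0.0], [-0.002, 0.0, -1.0]]
force: [2.8, 4.5, -0.1]
opening: 0.204
```

```bash
python3 -c "
from h import *
tool('scene7')"
```

```text
t 10.0 p [0.452, -0.0795, 0.0965] F [3.6, 4.2, -0.6] M [0.71, -0.52, -0.08] op 0.205
head [[252.0, 164.0, 0.0, -0.699999988079071], [256.0, 184.0, 0.10000000149011612, -0.6000000238418579], [261.0, 187.0, -0.10000000149011612, 0.0], [264.0, 183.0, -0.20000000298023224, 0.10000000149011612], [264.0, 175.0, 0.0, -0.30000001192092896], [267.0, 165.0, -0.0, -0.30000001192092896]] pawl [[282.0, 218.0, 0.0, 0.10000000149011612], [284.0, 228.0, -0.10000000149011612, -0.10000000149011612], [286.0, 219.0, 0.0, 0.10000000149011612], [287.0, 215.0, 0.0, 0.0], [288.0, 223.0, -0.0, -0.0]] bat [446.0, 192.0, 0.009999999776482582, 0.2199999988079071]
```

{"fn": "send_rows", "kwargs": {
  "moves": [
    [[0,0,0,0,0,0,0.1],[0,0,0,0,0,0,0.1],[0,0,0,0,0,0,0.1],[0,0,0,0,0,0,0.1],[0,0,0,0,0,0,0.1]]
  ]
}}

```text
time_s: 10.5
position: [0.451, -0.0798, 0.0961]
tcp_rot: [[-0.99, 0.14, -0.0], [0.14, 0.99, -0.0], [0.0, -0.0, -1.0]]
force: [-0.2, -0.4, -0.1]
opening: 0.522
```

{"fn": "send_rows", "kwargs": {
  "moves": [
    [[0,0,0,0,0,-1,0.1],[0,0,0,0,0,-2,0.1],[0,0,0,0,0,-4,0.5],[0,0,0,0,0,-3,0.7],[0,0,0,0,0,0,0.7]]
  ]
}}

```text
time_s: 11.0
position: [0.4537, -0.0808, 0.2003]
tcp_rot: [[-0.99, 0.139, 0.009], [0.139, 0.99, -0.004], [-0.009, -0.003, -1.0]]
force: [0.5, -0.6, 0.1]
opening: 0.742
```

Run:
```python
from h import *
tool('scene8')
m=camera_model("wrist");np.savez("w2.npz",K=m["camera_matrix"],P=m["pose"]);cv2.imwrite("pics/w2.png",capture("wrist"))
for d in regions_of("wrist","block")[:1]:
    k=np.argwhere(d["mask"])[:,::-1];print(d["p"],k.min(0),k.max(0))
```

```text
t 11.05 p [0.4524, -0.0803, 0.1984] F [-0.6, 0.4, 0.0] M [0.04, 0.0, -0.01] op 0.782
head [[252.0, 164.0, 0.0, -0.699999988079071], [256.0, 184.0, 0.10000000149011612, -0.6000000238418579], [261.0, 187.0, -0.10000000149011612, -0.10000000149011612], [264.0, 183.0, -0.30000001192092896, -0.20000000298023224], [264.0, 175.0, 0.0, -0.30000001192092896], [267.0, 165.0, -0.0, -0.30000001192092896]] pawl [[282.0, 218.0, 0.0, 0.10000000149011612], [284.0, 228.0, -0.10000000149011612, -0.10000000149011612], [286.0, 219.0, 0.0, 0.10000000149011612], [287.0, 215.0, 0.0, 0.0], [288.0, 223.0, -0.0, -0.0]] bat [446.0, 192.0, 0.0, 0.20000000298023224]
0.69 [406 184] [487 245]
```

View pics/w2.png

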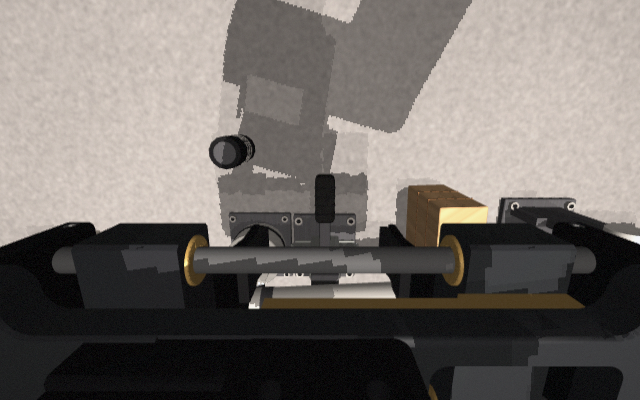

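Run:
```python
from h import *
s=readout.read_state();R=np.array(s["tcp_rot"]);print(R.round(3).tolist())
delta(s,[.481,.0435,.2],84.5)
a=np.radians(84.5);Y=np.array([np.cos(a),np.sin(a),0]);X=np.cross(Y,[0,0,-1]);T=np.c_[X,Y,[0,0,-1]]
print(T.T@(np.array([.481,.0435,.2])-s["position"])*100)
m=np.load("w2.npz");m={"camera_matrix":m["K"],"pose":m["P"]}
print(ray("w",[[440,208],[484,207]],.103,m).round(4).tolist(),ray("w",[[409,185],[443,185]],.0,m).round(4).tolist())
```

```text
[[-0.99, 0.14, -0.0], [0.14, 0.99, 0.0], [0.0, 0.0, -1.0]]
shift cm [-1.29, 12.6, -0.39]
y-axis now 81.96 turn about tool z -2.54
[-1.84647604 12.53526405 -0.39328439]
[[0.472, 0.0257, 0.103], [0.4767, 0.0658, 0.103]] [[0.472, 0.0269, 0.0], [0.4781, 0.0698, 0.0]]
```

{"fn": "send_rows", "kwargs": {
  "moves": [
    [[0,0,-1.4,0,0,0,1],[0,0,0,-0.59,4.25,0,1],[0,0,0,-0.59,4.25,0,1],[0,0,0,-0.59,4.25,0,1],[0,0,0,0,0,0,1]]
  ]
}}

```text
time_s: 11.65
position: [0.4833, 0.049, 0.1948]
tcp_rot: [[-0.994, 0.109, -0.002], [0.109, 0.994, 0.002], [0.002, 0.002, -1.0]]
force: [-0.3, -0.6, 0.6]
opening: 0.995
```

{"fn": "send_rows", "kwargs": {
  "moves": [
    [[0,0,0,0,0,3,1],[0,0,0,0,0,4,1],[0,0,0,0,0,3,1],[0,0,0,0,0,1.3,1],[0,0,0,0,0,0,1]]
  ]
}}

```text
time_s: 12.15
position: [0.481, 0.0444, 0.0802]
tcp_rot: [[-0.993, 0.116, -0.007], [0.116, 0.993, 0.001], [0.007, -0.0, -1.0]]
force: [-0.1, -0.9, 0.0]
opening: 0.998
```

Run:
```python
from h import *
tool("scene9");b=cv2.imread("pics/scene9.png")[120:260,220:480];t=capture("top")[160:260,250:400]
c=np.zeros((600,800,3),np.uint8);c[:301,:559]=cv2.resize(b,(559,301),interpolation=cv2.INTER_CUBIC);c[301:600,:449]=cv2.resize(t,(449,299),interpolation=cv2.INTER_CUBIC)
w=capture("wrist");c[301:527,449:800]=cv2.resize(w,(351,226))
cv2.imwrite("pics/c2.png",c)
```

```text
t 12.2 p [0.4821, 0.0444, 0.0815] F [0.4, 0.2, 0.8] M [0.03, 0.03, 0.03] op 1.0
head [[252.0, 164.0, 0.0, -0.699999988079071], [256.0, 184.0, -0.10000000149011612, -0.699999988079071], [261.0, 187.0, -0.20000000298023224, -0.20000000298023224], [264.0, 183.0, -0.20000000298023224, -0.5], [264.0, 175.0, 0.0, -0.4000000059604645], [267.0, 165.0, -0.0, -0.30000001192092896]] pawl [[282.0, 218.0, 0.10000000149011612, 0.10000000149011612], [284.0, 228.0, -0.0, -0.0], [286.0, 219.0, 0.0, 0.10000000149011612], [287.0, 215.0, -0.0, 0.10000000149011612], [288.0, 223.0, -0.0, -0.0]] bat [446.0, 192.0, 0.009999999776482582, 0.17000000178813934]
```

View pics/c2.png

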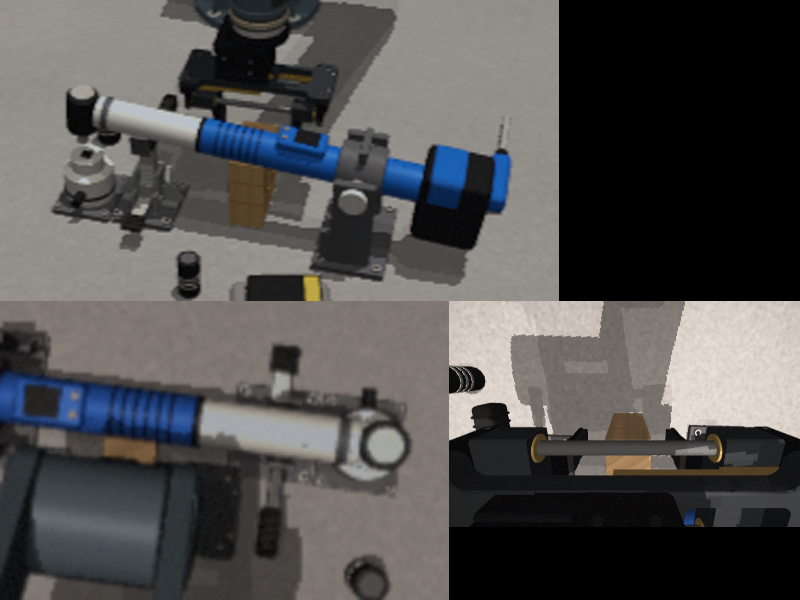

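{"fn": "send_rows", "kwargs": {
  "moves": [
    [[0,0,0,0,0,0,-1],[0,0,0,0,0,0,-1],[0,0,0,0,0,0,-1],[0,0,0,0,0,0,-1],[0,0,0,0,0,0,-1]]
  ]
}}

```text
time_s: 12.8
position: [0.4836, 0.0449, 0.0833]
tcp_rot: [[-0.993, 0.115, 0.001], [0.115, 0.993, -0.0], [-0.001, -0.0, -1.0]]
force: [-0.9, -1.0, 0.0]
opening: 0.629
```

{"fn": "send_rows", "kwargs": {
  "moves": [
    [[0,0,0,0.2,0,0,-1],[0,0,0,0.3,0,0,-1],[0,0,0,0.3,0,0,-1],[0,0,0,0.3,0,0,-1],[0,0,0,0,0,0,-1]]
  ]
}}

```text
time_s: 13.3
position: [0.4722, 0.0462, 0.0831]
tcp_rot: [[-0.993, 0.115, -0.0], [0.115, 0.993, -0.0], [0.0, -0.0, -1.0]]
force: [0.7, -0.3, 0.0]
opening: 0.509
```

{"fn": "send_rows", "kwargs": {
  "moves": [
    [[0,0,0,0,0,0,-1],[0,0,0,0.4,0,0,-1],[0,0,0,0.8,0,0,-1],[0,0,0,1,0,0,-1],[0,0,0,1,0,0,-1]]
  ]
}}

```text
time_s: 13.8
position: [0.44, 0.0499, 0.0831]
tcp_rot: [[-0.993, 0.116, 0.0], [0.116, 0.993, -0.0], [-0.0, -0.0, -1.0]]
force: [1.2, 0.4, -0.0]
opening: 0.514
```

Run:
```python
from h import *
tool("scene10")
b=capture("top")[160:260,250:400];cv2.imwrite("pics/c3.png",cv2.resize(b,(600,400),interpolation=cv2.INTER_CUBIC))
print([(np.round(d["location"],3).tolist(),round(d["p"],2)) for c in ("scene","top") for d in spot_in(c,"block")[:2]])
```

```text
t 13.85 p [0.4374, 0.0504, 0.0831] F [-0.0, 0.8, 4.0] M [-0.02, 0.01, 0.04] op 0.515
head [[252.0, 164.0, 0.0, -0.699999988079071], [256.0, 184.0, -0.10000000149011612, -0.699999988079071], [261.0, 187.0, -0.20000000298023224, -0.20000000298023224], [264.0, 183.0, -0.20000000298023224, -0.4000000059604645], [264.0, 175.0, 0.0, -0.4000000059604645], [267.0, 165.0, -0.0, -0.30000001192092896]] pawl [[282.0, 218.0, 0.10000000149011612, 0.10000000149011612], [284.0, 228.0, -0.0, -0.0], [286.0, 219.0, 0.0, 0.10000000149011612], [287.0, 215.0, -0.0, 0.10000000149011612], [288.0, 223.0, -0.0, -0.0]] bat [446.0, 192.0, 0.0, 0.1599999964237213]
[([0.525, 0.047, 0.051], 0.78), ([0.496, 0.045, 0.1], 0.73)]
```

View pics/c3.png

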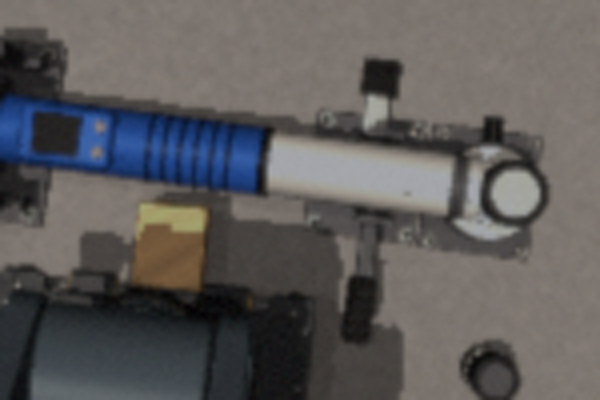

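{"fn": "send_rows", "kwargs": {
  "moves": [
    [[0,0,0,1,0,0,-1],[0,0,0,1,0,0,-1],[0,0,0,1,0,0,-1],[0,0,0,1,0,0,-1],[0,0,0,0.7,0,0,-1]]
  ]
}}

```text
time_s: 14.5
position: [0.3927, 0.0555, 0.083]
tcp_rot: [[-0.993, 0.116, -0.001], [0.116, 0.993, 0.0], [0.001, 0.0, -1.0]]
force: [1.1, -0.3, 3.1]
opening: 0.514
```

{"fn": "send_rows", "kwargs": {
  "moves": [
    [[0,0,0,0,0,0,-1],[0,0,0,0,0,0,-1],[0,0,0,0,0,0,-1],[0,0,0,0,0,0,0.5],[0,0,0,0,0,0,0.8]]
  ]
}}

```text
time_s: 15.0
position: [0.3949, 0.0551, 0.083]
tcp_rot: [[-0.993, 0.116, 0.001], [0.116, 0.993, -0.0], [-0.001, -0.0, -1.0]]
force: [-0.3, -0.0, 0.1]
opening: 0.615
```

{"fn": "send_rows", "kwargs": {
  "moves": [
    [[0,0,0,0,0,0,0.8],[0,0,0,0,0,0,0.8],[0,0,0,0,0,0,0.8],[0,0,0,0,0,0,0.8],[0,0,0,0,0,0,0.8]]
  ]
}}

```text
time_s: 15.5
position: [0.3941, 0.0553, 0.083]
tcp_rot: [[-0.993, 0.116, 0.0], [0.116, 0.993, -0.0], [-0.0, -0.0, -1.0]]
force: [-0.2, -0.4, -0.0]
opening: 0.895
```

{"fn": "send_rows", "kwargs": {
  "moves": [
    [[0,0,0,0,0,-2,0.9],[0,0,0,0,0,-4,0.9],[0,0,0,0,0,-4.5,0],[0,0,0,0,0,-4.5,-1],[0,0,0,0,0,-1.5,-1]]
  ]
}}

```text
time_s: 16.0
position: [0.3961, 0.0551, 0.2521]
tcp_rot: [[-0.993, 0.115, 0.008], [0.115, 0.993, -0.001], [-0.008, -0.0, -1.0]]
force: [1.4, 0.3, -1.0]
opening: 0.757
```

{"fn": "send_rows", "kwargs": {
  "moves": [
    [[0,0,0,-3.8,-2.2,0,-1],[0,0,0,-3.8,-2.2,0,-1],[0,0,0,-3.8,-2.2,0,-1],[0,0,0,-3.8,-2.2,0,-1],[0,0,0,-3.8,-2.2,0,-1]]
  ]
}}

```text
time_s: 16.5
position: [0.5709, -0.077, 0.2478]
tcp_rot: [[-0.993, 0.116, -0.001], [0.116, 0.993, 0.0], [0.001, 0.0, -1.0]]
force: [0.9, 0.4, -0.6]
opening: 0.305
```

{"fn": "send_rows", "kwargs": {
  "moves": [
    [[0,0,0,-3.9,-2.2,0,-1],[0,0,8.5,0,0,0,-1],[0,0,8.5,0,0,0,-1],[0,0,8.5,0,0,0,-1],[0,0,8.5,0,0,0,-1]]
  ]
}}

```text
time_s: 17.0
position: [0.6058, -0.1023, 0.2474]
tcp_rot: [[-0.755, 0.656, -0.001], [0.656, 0.755, 0.001], [0.001, -0.001, -1.0]]
force: [0.0, -0.1, 0.4]
opening: 0.006
```

{"fn": "send_rows", "kwargs": {
  "moves": [
    [[0,0,8.5,0,0,0,-1],[0,0,8.5,0,0,0,-1],[0,0,8.5,0,0,0,-1],[0,0,8.5,0,0,0,-1],[0,0,8.5,0,0,0,-1]]
  ]
}}

```text
time_s: 17.5
position: [0.6058, -0.1021, 0.2476]
tcp_rot: [[-0.113, 0.994, -0.001], [0.994, 0.113, 0.0], [0.0, -0.001, -1.0]]
force: [0.4, 0.5, -0.5]
opening: 0.005
```

{"fn": "send_rows", "kwargs": {
  "moves": [
    [[0,0,8.5,0,0,0,-1],[0,0,8.5,0,0,0,-1],[0,0,8.5,0,0,0,-1],[0,0,8.5,0,0,0,-1],[0,0,8.5,0,0,0,-1]]
  ]
}}

```text
time_s: 18.0
position: [0.6058, -0.1021, 0.2476]
tcp_rot: [[0.588, 0.809, -0.001], [0.809, -0.588, 0.0], [-0.0, -0.001, -1.0]]
force: [-0.7, -0.5, -0.2]
opening: 0.003
```

{"fn": "send_rows", "kwargs": {
  "moves": [
    [[0,0,8.5,0,0,0,-1],[0,0,8.5,0,0,0,-1],[0,0,8.5,0,0,0,-1],[0,0,8.5,0,0,0,-1],[0,0,8.5,0,0,0,-1]]
  ]
}}

```text
time_s: 18.5
position: [0.6058, -0.1021, 0.2476]
tcp_rot: [[0.98, 0.2, -0.001], [0.2, -0.98, 0.0], [-0.001, -0.001, -1.0]]
force: [-0.2, -0.2, -0.1]
opening: 0.003
```

{"fn": "send_rows", "kwargs": {
  "moves": [
    [[0,0,8.5,0,0,0,-1],[0,0,2.8,0,0,0,-1],[0,0,0,0,0,0,-1],[0,0,0,0,0,0,-1],[0,0,0,0,0,0,-1]]
  ]
}}

```text
time_s: 19.0
position: [0.6061, -0.1022, 0.2479]
tcp_rot: [[1.0, 0.011, -0.0], [0.011, -1.0, 0.0], [-0.0, -0.0, -1.0]]
force: [-0.5, -0.2, -0.1]
opening: 0.004
```

Run:
```python
from h import *
tool("scene11")
m=camera_model("wrist");np.savez("w3.npz",K=m["camera_matrix"],P=m["pose"]);w=capture("wrist");cv2.imwrite("pics/w3.png",w)
for d in regions_of("wrist","pawl_pad")[:2]:
    k=np.argwhere(d["mask"])[:,::-1];print(d["p"],len(k),k.mean(0),ray("w",k.mean(0),.036,m))
capture("top")
print([(np.round(d["location"],3).tolist(),round(d["p"],2)) for d in spot_in("top","block")[:2]])
s=st();delta(s,[.6068,-.1019,.055],-98)
```

```text
t 19.05 p [0.6062, -0.1023, 0.248] F [0.0, 0.1, -0.7] M [-0.1, 0.2, 0.01] op 0.006
head [[256.0, 184.0, 0.0, -0.6000000238418579], [261.0, 187.0, -0.10000000149011612, -0.20000000298023224], [264.0, 183.0, -0.20000000298023224, -0.4000000059604645]] pawl [[284.0, 228.0, 0.20000000298023224, 0.10000000149011612], [286.0, 219.0, 0.4000000059604645, -0.10000000149011612], [288.0, 223.0, 0.0, -0.10000000149011612]] bat [446.0, 192.0, 0.009999999776482582, 0.23999999463558197]
0.92 837 [320.54002389 195.390681  ] [[ 0.58515961 -0.09816911  0.036     ]]
[([0.432, 0.05, 0.101], 0.73)]
t 19.25 p [0.6063, -0.1023, 0.2481] F [0.3, -0.3, 0.4] M [-0.06, 0.19, -0.01] op 0.004
shift cm [0.05, -0.04, 19.31]
y-axis now -89.43 turn about tool z 8.57
```

View pics/w3.png

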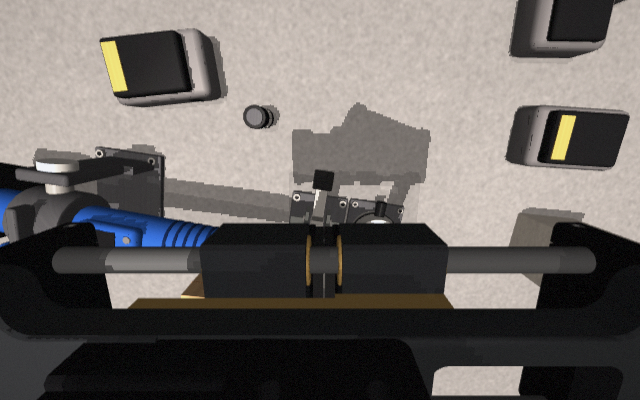

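Run:
```python
from h import *
n=np.load("w3.npz");m={"camera_matrix":n["K"],"pose":n["P"]}
print(ray("w",[[323.5,180],[323.5,170],[323.5,190],[313,180],[334,180]],.036,m).round(4).tolist())
```

```text
[[0.6061, -0.1019, 0.036], [0.6194, -0.1018, 0.036], [0.5926, -0.1021, 0.036], [0.606, -0.0881, 0.036], [0.6062, -0.1158, 0.036]]
```

{"fn": "send_rows", "kwargs": {
  "moves": [
    [[0,0,8.5,0,0,0,-1],[0,0,0,0.1,0,4,-1],[0,0,0,0,0,5,-1],[0,0,0,0,0,5,-1],[0,0,0,0,0,3,-1]]
  ]
}}

```text
time_s: 19.75
position: [0.6052, -0.1017, 0.0745]
tcp_rot: [[0.99, -0.138, -0.005], [-0.138, -0.99, 0.002], [-0.005, -0.001, -1.0]]
force: [0.6, 0.2, 0.5]
opening: 0.008
```

{"fn": "send_rows", "kwargs": {
  "moves": [
    [[0,0,0,0,0,1,-1],[0,0,0,0,0,0.5,-1],[0,0,0,0,0,0.2,-1],[0,0,0,0,0,0,-1],[0,0,0,0,0,0,-1]]
  ]
}}

```text
time_s: 20.25
position: [0.6084, -0.1028, 0.0628]
tcp_rot: [[0.99, -0.138, 0.003], [-0.138, -0.99, -0.001], [0.003, 0.001, -1.0]]
force: [0.3, -0.2, -0.4]
opening: 0.009
```

Run:
```python
from h import *
s=st();print(np.round(s["tcp_rot"],3).tolist())
b=capture("scene")[150:240,230:330];t=capture("top")[160:260,290:400];w=capture("wrist")
c=np.zeros((600,800,3),np.uint8);c[:360,:400]=cv2.resize(b,(400,360),interpolation=cv2.INTER_CUBIC);c[:360,400:796]=cv2.resize(t,(396,360),interpolation=cv2.INTER_CUBIC)
c[360:,:384]=cv2.resize(w,(384,240))
c[360:,400:800]=cv2.resize(w[130:280,220:470],(400,240),interpolation=cv2.INTER_CUBIC)
cv2.imwrite("pics/c4.png",c)
```

```text
t 20.25 p [0.6084, -0.1028, 0.0628] F [0.3, -0.2, -0.4] M [-0.01, 0.13, -0.03] op 0.009
[[0.99, -0.138, 0.003], [-0.138, -0.99, -0.001], [0.003, 0.001, -1.0]]
```

View pics/c4.png

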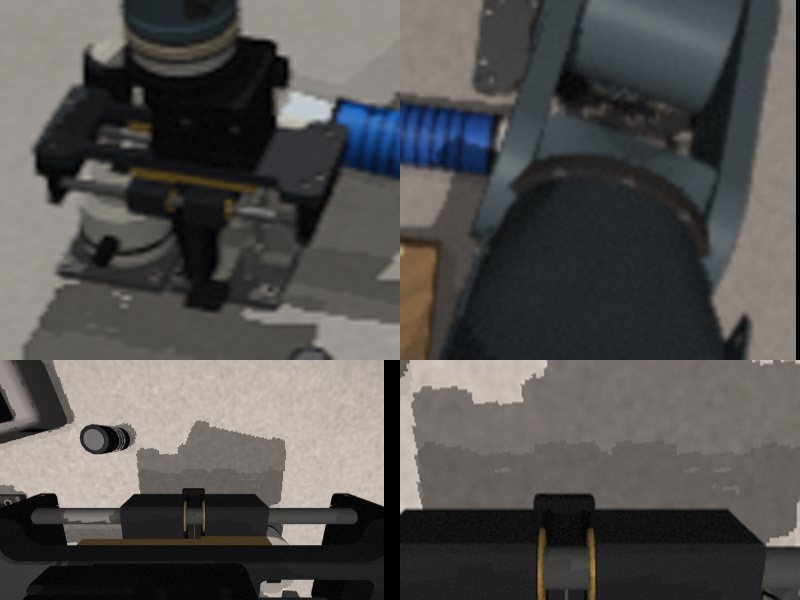

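{"fn": "send_rows", "kwargs": {
  "moves": [
    [[0,0,0,-0.1,0,0.5,-1],[0,0,0,0,0,0.5,-1],[0,0,0,0,0,0.3,-1],[0,0,0,0,0,0,-1],[0,0,0,0,0,0,-1]]
  ]
}}

```text
time_s: 20.9
position: [0.6061, -0.1022, 0.0477]
tcp_rot: [[0.99, -0.138, -0.001], [-0.138, -0.99, 0.0], [-0.001, -0.0, -1.0]]
force: [0.1, 0.2, 0.6]
opening: 0.005
```

{"fn": "send_rows", "kwargs": {
  "moves": [
    [[0,0,0,0,0,0.05,-1],[0,0,0,0,0,0.05,-1],[0,0,0,0,0,0.05,-1],[0,0,0,0,0,0.05,-1],[0,0,0,0,0,0,-1]]
  ]
}}

```text
time_s: 21.4
position: [0.6062, -0.1023, 0.046]
tcp_rot: [[0.99, -0.138, -0.0], [-0.138, -0.99, 0.0], [-0.0, -0.0, -1.0]]
force: [-1.8, 0.3, -0.3]
opening: 0.005
```

{"fn": "send_rows", "kwargs": {
  "moves": [
    [[0,0,0,0,0,0.03,-1],[0,0,0,0,0,0.03,-1],[0,0,0,0,0,0.03,-1],[0,0,0,0,0,0.03,-1],[0,0,0,0,0,0,-1]]
  ]
}}

```text
time_s: 21.9
position: [0.6062, -0.1023, 0.0448]
tcp_rot: [[0.99, -0.138, -0.0], [-0.138, -0.99, 0.0], [-0.0, -0.0, -1.0]]
force: [0.2, 0.4, 0.2]
opening: 0.007
```

{"fn": "send_rows", "kwargs": {
  "moves": [
    [[0,0,0,0,0,0.03,-1],[0,0,0,0,0,0.03,-1],[0,0,0,0,0,0.03,-1],[0,0,0,0,0,0.03,-1],[0,0,0,0,0,0,-1]]
  ]
}}

```text
time_s: 22.4
position: [0.6063, -0.1023, 0.0441]
tcp_rot: [[0.99, -0.138, 0.0], [-0.138, -0.99, -0.0], [0.0, 0.0, -1.0]]
force: [-0.6, -0.4, 4.6]
opening: 0.006
```

{"fn": "send_rows", "kwargs": {
  "moves": [
    [[0,0,0,0,0,0.01,-1],[0,0,0,0,0,0.01,-1],[0,0,0,0,0,0.01,-1],[0,0,0,0,0,0.01,-1],[0,0,0,0,0,0,-1]]
  ]
}}

```text
time_s: 22.9
position: [0.6064, -0.1023, 0.0433]
tcp_rot: [[0.99, -0.138, 0.0], [-0.138, -0.99, -0.0], [0.0, 0.0, -1.0]]
force: [-1.7, 1.0, 5.6]
opening: 0.003
```

```bash
python3 -c "
from h import *
tool('scene12')"
```

```text
t 22.95 p [0.6064, -0.1024, 0.0434] F [-0.6, 0.9, 5.9] M [0.04, 0.3, 0.04] op 0.007
head [[252.0, 164.0, 0.0, -0.800000011920929]] pawl [] bat [446.0, 192.0, 0.009999999776482582, 0.25999999046325684]
```

{"fn": "send_rows", "kwargs": {
  "moves": [
    [[0,0,0,0,0,0.01,-1],[0,0,0,0,0,0.01,-1],[0,0,0,0,0,0.01,-1],[0,0,0,0,0,0.01,-1],[0,0,0,0,0,0.01,-1]]
  ]
}}

```text
time_s: 23.45
position: [0.6065, -0.1024, 0.0429]
tcp_rot: [[0.99, -0.138, 0.001], [-0.138, -0.99, -0.0], [0.001, 0.0, -1.0]]
force: [-0.4, 1.0, 5.1]
opening: 0.003
```

{"fn": "send_rows", "kwargs": {
  "moves": [
    [[0,0,0,0,0,0.01,-1],[0,0,0,0,0,0.01,-1],[0,0,0,0,0,0.01,-1],[0,0,0,0,0,0.01,-1],[0,0,0,0,0,0.01,-1]]
  ]
}}

```text
time_s: 23.95
position: [0.6066, -0.1024, 0.0424]
tcp_rot: [[0.99, -0.138, 0.001], [-0.138, -0.99, -0.0], [0.001, 0.0, -1.0]]
force: [0.3, -0.1, 5.6]
opening: 0.005
```

{"fn": "send_rows", "kwargs": {
  "moves": [
    [[0,0,0,0,0,0.015,-1],[0,0,0,0,0,0.015,-1],[0,0,0,0,0,0.015,-1],[0,0,0,0,0,0.015,-1],[0,0,0,0,0,0.01,-1]]
  ]
}}

```text
time_s: 24.45
position: [0.6066, -0.1024, 0.0417]
tcp_rot: [[0.99, -0.138, 0.001], [-0.138, -0.99, -0.0], [0.001, 0.0, -1.0]]
force: [0.6, 1.0, 5.5]
opening: -0.0
```

{"fn": "send_rows", "kwargs": {
  "moves": [
    [[0,0,0,0,0,0.015,-1],[0,0,0,0,0,0.015,-1],[0,0,0,0,0,0.015,-1],[0,0,0,0,0,0.01,-1],[0,0,0,0,0,0.01,-1]]
  ]
}}

```text
time_s: 24.95
position: [0.6067, -0.1024, 0.041]
tcp_rot: [[0.99, -0.138, 0.001], [-0.138, -0.99, -0.0], [0.001, 0.0, -1.0]]
force: [-0.2, -0.2, 4.7]
opening: -0.002
```

```bash
python3 -c "
from h import *
tool('scene13')"
```

```text
t 25.0 p [0.6066, -0.1024, 0.041] F [-1.4, 0.6, 5.1] M [0.01, 0.36, 0.0] op 0.006
head [[252.0, 164.0, 0.0, -0.800000011920929]] pawl [] bat [446.0, 192.0, 0.009999999776482582, 0.27000001072883606]
```

{"fn": "send_rows", "kwargs": {
  "moves": [
    [[0,0,0,0,0,0.02,-1],[0,0,0,0,0,0.02,-1],[0,0,0,0,0,0.02,-1],[0,0,0,0,0,0.01,-1],[0,0,0,0,0,0.01,-1]]
  ]
}}

```text
time_s: 25.5
position: [0.6067, -0.1024, 0.0403]
tcp_rot: [[0.99, -0.138, 0.001], [-0.138, -0.99, -0.0], [0.001, 0.0, -1.0]]
force: [-0.7, -0.2, 5.9]
opening: 0.003
```

{"fn": "send_rows", "kwargs": {
  "moves": [
    [[0,0,0,0,0,0.02,-1],[0,0,0,0,0,0.02,-1],[0,0,0,0,0,0.01,-1],[0,0,0,0,0,0.01,-1],[0,0,0,0,0,0.01,-1]]
  ]
}}

```text
time_s: 26.0
position: [0.6068, -0.1024, 0.0396]
tcp_rot: [[0.99, -0.138, 0.001], [-0.138, -0.99, -0.0], [0.001, 0.0, -1.0]]
force: [-0.9, 0.3, 5.1]
opening: 0.005
```

```bash
python3 -c "
from h import *
tool('scene14')"
```

```text
t 26.05 p [0.6068, -0.1024, 0.0396] F [0.8, 0.2, 6.0] M [0.02, 0.28, -0.0] op 0.004
head [[252.0, 164.0, 0.0, -0.800000011920929]] pawl [] bat [446.0, 192.0, 0.009999999776482582, 0.25999999046325684]
```

{"fn": "send_rows", "kwargs": {
  "moves": [
    [[0,0,0,0,0,0.02,-1],[0,0,0,0,0,0.02,-1],[0,0,0,0,0,0.01,-1],[0,0,0,0,0,0.01,-1],[0,0,0,0,0,0.01,-1]]
  ]
}}

```text
time_s: 26.55
position: [0.6068, -0.1024, 0.0388]
tcp_rot: [[0.99, -0.138, 0.001], [-0.138, -0.99, -0.0], [0.001, 0.0, -1.0]]
force: [0.3, -0.2, 5.9]
opening: 0.009
```

{"fn": "send_rows", "kwargs": {
  "moves": [
    [[0,0,0,0,0,0.02,-1],[0,0,0,0,0,0.02,-1],[0,0,0,0,0,0.01,-1],[0,0,0,0,0,0.01,-1],[0,0,0,0,0,0.01,-1]]
  ]
}}

```text
time_s: 27.05
position: [0.6068, -0.1024, 0.0379]
tcp_rot: [[0.99, -0.138, 0.001], [-0.138, -0.99, -0.0], [0.001, 0.0, -1.0]]
force: [2.3, 0.9, 2.0]
opening: 0.004
```

```bash
python3 -c "
from h import *
tool('scene15')"
```

```text
t 27.1 p [0.6068, -0.1024, 0.0379] F [2.0, -0.5, 1.8] M [-0.03, -0.14, -0.05] op 0.005
head [[252.0, 164.0, -0.10000000149011612, 3.700000047683716]] pawl [] bat [446.0, 192.0, -0.09000000357627869, -0.6100000143051147]
```

{"fn": "send_rows", "kwargs": {
  "moves": [
    [[0,0,0,0,0,0,-1],[0,0,0,0,0,0,-1],[0,0,0,0,0,0,-1],[0,0,0,0,0,0,-1],[0,0,0,0,0,0,-1]]
  ]
}}

```text
time_s: 27.6
position: [0.6064, -0.1024, 0.0381]
tcp_rot: [[0.99, -0.138, 0.0], [-0.138, -0.99, -0.0], [0.0, 0.0, -1.0]]
force: [2.7, -0.6, 1.6]
opening: 0.006
```

```bash
python3 -c "
from h import *
tool('scene16')"
```

```text
t 27.65 p [0.6064, -0.1024, 0.0381] F [2.9, 0.4, 2.1] M [-0.08, -0.22, -0.01] op 0.003
head [[252.0, 164.0, 0.20000000298023224, 7.900000095367432]] pawl [] bat [438.0, 195.0, -0.3100000023841858, -1.3600000143051147]
```

{"fn": "send_rows", "kwargs": {
  "moves": [
    [[0,0,0,0,0,0,-1],[0,0,0,0,0,0,-1],[0,0,0,0,0,0,-1],[0,0,0,0,0,0,-1],[0,0,0,0,0,0,-1]]
  ]
}}

```text
time_s: 28.15
position: [0.6062, -0.1023, 0.038]
tcp_rot: [[0.99, -0.138, -0.0], [-0.138, -0.99, -0.0], [-0.0, 0.0, -1.0]]
force: [2.3, -0.5, 2.7]
opening: 0.004
```

```bash
python3 -c "
from h import *
tool('scene17')"
```

```text
t 28.2 p [0.6062, -0.1023, 0.038] F [2.1, -1.1, 1.6] M [-0.16, -0.19, -0.05] op 0.004
head [[252.0, 164.0, 0.20000000298023224, 7.900000095367432]] pawl [] bat [438.0, 195.0, -0.3100000023841858, -1.3600000143051147]
```

{"fn": "send_rows", "kwargs": {
  "moves": [
    [[0,0,0,0,0,-0.3,-1],[0,0,0,0,0,-0.5,-1],[0,0,0,0,0,-2,-1],[0,0,0,0,0,-4,-1],[0,0,0,0,0,-4,-1]]
  ]
}}

```text
time_s: 28.7
position: [0.6035, -0.1014, 0.1456]
tcp_rot: [[0.99, -0.138, -0.007], [-0.138, -0.99, 0.002], [-0.007, -0.001, -1.0]]
force: [0.8, 0.2, -1.5]
opening: 0.006
```

{"fn": "send_rows", "kwargs": {
  "moves": [
    [[0,0,0,0,0,-4,-1],[0,0,0,0,0,-4,-1],[0,0,0,0,0,-4,-1],[0,0,0,2,0,0,-1],[0,0,0,0,0,0,-1]]
  ]
}}

```text
time_s: 29.2
position: [0.6269, -0.1052, 0.2674]
tcp_rot: [[0.99, -0.138, 0.002], [-0.138, -0.99, -0.001], [0.002, 0.0, -1.0]]
force: [-0.4, 0.5, 0.2]
opening: 0.0
```

{"fn": "send_rows", "kwargs": {
  "moves": [
    [[0,0,0,0,-4,0,-1],[0,0,0,0,-4,0,-1],[0,0,0,0,-4,0,-1],[0,0,0,0,-4,0,-1],[0,0,0,0,0,0,-1]]
  ]
}}

```text
time_s: 29.7
position: [0.6455, 0.0587, 0.2639]
tcp_rot: [[0.991, -0.132, -0.007], [-0.132, -0.991, 0.003], [-0.007, -0.002, -1.0]]
force: [0.1, 0.0, 0.3]
opening: 0.006
```

Run:
```python
from h import *
tool("scene18");b=cv2.imread("pics/scene18.png");t=capture("top")
print([(np.round(d["location"],3).tolist(),round(d["p"],2)) for d in spot_in("top","block")[:2]])
c=np.zeros((600,800,3),np.uint8)
c[:300]=cv2.resize(b[110:260,60:460],(800,300),interpolation=cv2.INTER_CUBIC)
c[300:]=cv2.resize(t[110:290,150:630],(800,300),interpolation=cv2.INTER_CUBIC)
cv2.imwrite("pics/c5.png",c)
# bystanders: top-image shift since start
a=cv2.imread("pics/top0.png");g=lambda i:cv2.cvtColor(i,cv2.COLOR_BGR2GRAY).astype(np.float32)
for n,(x,y) in dict(sockA=(316,151),sockB=(373,253),packA=(275,132),packB=(456,157),carton=(473,212),driver=(181,240)).items():
    r=np.s_[y-20:y+20,x-20:x+20];print(n,cv2.phaseCorrelate(g(a)[r],g(t)[r],cv2.createHanningWindow((40,40),cv2.CV_32F)))
```

```text
t 29.75 p [0.6456, 0.0562, 0.2639] F [1.0, -0.5, -0.1] M [-0.05, 0.22, -0.01] op 0.005
head [[252.0, 164.0, 0.10000000149011612, 8.0], [256.0, 184.0, 0.5, 7.300000190734863], [264.0, 175.0, 0.20000000298023224, 7.099999904632568]] pawl [[282.0, 218.0, -0.10000000149011612, 0.0], [284.0, 228.0, -0.10000000149011612, -0.0], [286.0, 219.0, 0.0, -0.0], [287.0, 215.0, 0.10000000149011612, -0.10000000149011612], [288.0, 223.0, -0.10000000149011612, 0.0]] bat [438.0, 195.0, -0.38999998569488525, -1.4500000476837158]
[([0.414, 0.039, 0.1], 0.73)]
sockA ((3.995413156205256, 1.5946932220370158), 0.0671784245967865)
sockB ((0.020447948181463005, -0.10382983051745143), 1.0073123337328433)
packA ((-18.83938472665529, -5.905232250296937), 0.1359536901116371)
packB ((-0.07834158471115416, -0.182470447177856), 0.9602432519197464)
carton ((0.03575624744726724, -0.17828482253086975), 0.9708305215835571)
driver ((0.07992627296531296, 0.10873509859570873), 0.9809529218077659)
```

View pics/c5.png

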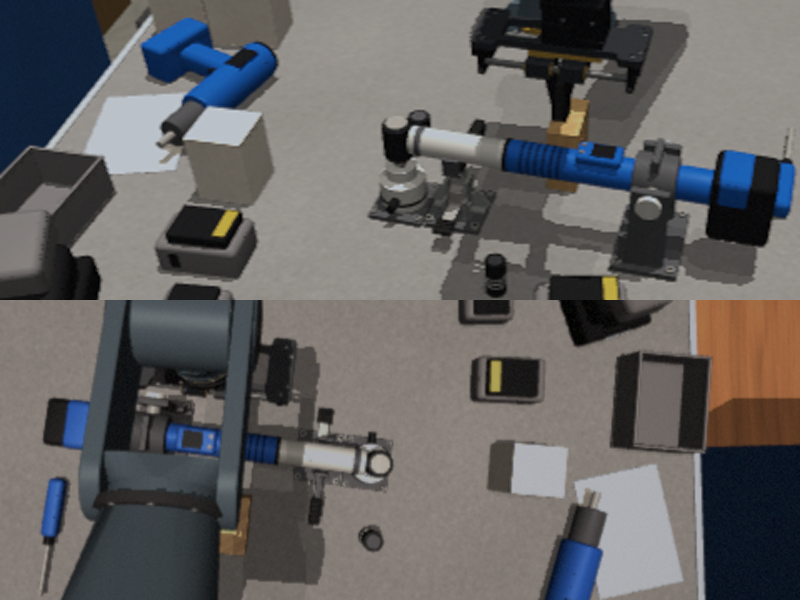

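Run:
```python
from h import *
a,b=[cv2.cvtColor(cv2.imread(f"pics/scene{i}.png"),cv2.COLOR_BGR2GRAY) for i in (0,18)]
for n,(x,y) in dict(sock=(307,247),pack=(351,264)).items():
    T=a[y-10:y+10,x-8:x+8];r=cv2.matchTemplate(b[y-25:y+25,x-25:x+25],T,cv2.TM_CCOEFF_NORMED);_,v,_,l=cv2.minMaxLoc(r);print(n,round(v,3),l[0]-17,l[1]-15)
st();print(bot.hand_in())
```

```text
sock 0.921 0 0
pack 0.999 -1 0
t 29.85 p [0.6464, 0.0534, 0.2645] F [-0.1, -0.1, 0.5] M [-0.05, 0.16, -0.02] op 0.003
the job is handed in; nothing more can be done
None
```

The job is handed in at about 30 s of the 72 s allowed; `hand_in` gives no verdict, so what follows is from my own checks.

**What I did**
- **Jacking:** I lifted the rail by its handle to the third tooth, about 21 mm. The saddle met the tool at about 20 mm. With the hand off, the pawl held the tool roughly 1.7 mm above where it lay (image estimate), so it never came near the top stop.
- **Block:** I gripped its outer end and slid it out about 8 cm towards the robot, then left it standing.
- **Lowering:** I pressed the thumb lever in small steps. The highest reading was about 6 N, and it fell to about 2 N when the nose came free. I held it until the rest had stopped sinking, then let go.

**Last checks**
- **Tool:** The angle head dropped about 28 mm in the scene image, which matches the rest being fully down with the drive in the transducer. I did not measure the tip's height directly.
- **Pawl:** Its lever is back where it started, to within about 0.1 px.
- **Block:** It looks upright, and I put its centre about 115 mm from the tool's axis. The last network location, 17–18 mm nearer the robot than an earlier one, was of a partly hidden block, so I treated it as rough.
- **Bystanders:** Socket B, pack B, the carton and the driver show no shift in the top view. The arm hid socket A and pack A there, so that comparison was meaningless for them. In the scene view neither had moved by more than 1 px.

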